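# Fix the scanner cradle in its corner with the click-fit hold-down cap

## Robot

A 7-joint arm with a two-finger parallel gripper is mounted at the origin on the work surface. World frame = base frame: x ahead of the robot, y to its left, z up, the work surface at z = 0. Lengths are in mm, angles in rad, forces in N, time in s.
With the tool pointing down it reaches from about 350 to 900 mm from the base axis. Payload 19.9 kg.
Tool frame: the origin (TCP) lies midway between the tips of the shut fingers; the grasp point (between the pads) lies 19 mm behind it; y points along the fingers, x is the direction in which the jaws open and shut, and the axes are right-handed (so a half turn about y gives the same grasp; the last joint's range is limited). The gripper opens to 94 mm and grips with 3 to 60 N. Pads are 16 mm wide; open, the fingers measure 119 mm over their backs; the gripper's body (75 mm by 177 mm) begins 78 mm behind the grasp point.
Start: joints at [-1.23, 0.417, -0.01, 1.614, 0.005, 1.111, -0.053], TCP at [232.858, 579.979, 205.425] pointing down, gripper open.
Joint ranges: [-2.81, 2.81], [-0.39, 2.02], [-1.27, 1.25], [0.06, 2.57], [-1.19, 4.33], [0.19, 2], [-2.82, 2.82]. Speed limits (rad/s): [1.89, 1.89, 2.39, 2.39, 3.01, 3.01, 3.01].

## Interface

Orientations are given as a 3x3 rotation matrix whose columns are the frame's x, y, z axes.
In Python, from workcell import sensors, snapshot, workorder gives the robot as it stands. The module is installed in compiled form; this text tells all that it offers.
- The arm moves only by the shell command python3 -m handwheel 'ROWS' [OPENING] [FORCE]. ROWS is JSON, a list that holds one entry, the list of rows, each a list of 6 numbers: the shift along the tool's x, y, z in m, then the turn, a rotation vector about the tool's x, y, z in degrees. A call has 1 to 8 rows; each row is the pose to reach, as a shift and turn from the pose commanded when the call began, along the tool's axes at that moment; what a row does not reach only later rows make up. A row lasts 1/10 s, in which the tool goes at most 50 mm and 8.59 degrees, less where a joint would pass 70% of its speed; a pose out of reach is approached as far as the arm can. A call with a gripper value outside its range is refused whole. OPENING is the opening, from 0 (shut) to 1 (fully open), set as the call begins (- or left out, the last holds). The fingers move at their own pace and stop on an object; FORCE is the grip in N (left out, the last holds). Time passes only in rows, so rows that repeat a pose let the fingers close. It gives the time, the measured TCP pose, the force and the opening at its end, in the units of the state.
- sensors.read_state(): the state, without advancing time (a new reading comes with each control period).
- snapshot(name): name is "scene" or "top" or "wrist"; returns a dict with "image" (384x512x3 uint8, blue, green, red), "fov_y" (degrees; the focal length in pixels is half the picture's height over the tangent of half this angle, whatever the lens; pixels are square), "cx", "cy" (the principal point, pixels), "distortion" ([k1, k2, p1, p2, k3] as OpenCV has them; the pictures are not rectified), "world_to_cam" (4x4, takes a point from world to camera coordinates). Camera axes: x right, y up, looking along -z (the intrinsics and any distortion apply to the point x, -y, -z); pixel columns grow to the right and rows downward; lengths in mm; the calibration is good to about 2 mm. A picture is of the moment at which its call begins. There is no depth.
- workorder.sign_off(): hands the job in, once; it reports no verdict.
The state is a dict: "clock": time; "joint_pos": joint angles; "qvel": joint speeds; "joint_torque": joint torques, N m; "tool_pos": TCP position; "tcp_rot": TCP orientation; "ft_force": force on the tool from outside, world axes, zero at the start; "moment": the same for the moment, N m; "gripper_width": finger opening in mm.
Only numpy, scipy, OpenCV 4.12 (cv2) and the standard library are available. Lean on these libraries where they do the work, as an engineer would, in place of code of your own. Each camera call takes 0.05 s, during which the arm holds its last target. There are 200 camera calls.

## Task

Slide the barcode scanner's charging cradle into the corner of the station board until it sits square and flush against both rails, with the steel stud standing in its slot; then set the orange cap on the stud and press it down until it clicks past the catches and sits fully home on the cradle's foot. Go on pressing it firmly: the program finishes with the gripper still pushing the cap down, not letting go. Leave the other things on the desk where they are.

Things in the scene. Friction and masses are not known exactly. Their poses are not given: they have to be found in the camera images.
- rail_corner (a point): Inner corner of the two dark wooden rails on the fixed white station board, on the board's surface, 18 mm above the table. Own x points at the back rail, own y at the side rail, z up; the point lies on both inner faces. Rails: 18 mm thick, standing 16 mm above the board. The bare board reaches 236 mm along -x and 237 mm along -y from here.
- stud_top (a point): Top of the steel hold-down stud, an upright post 18 mm wide with a domed top, 26 mm above the board's surface, 26 mm from the back rail's inner face and 62 mm from the side rail's (20 mm wide, 3 mm high collar at its foot). Axes as the rail corner's. Four sprung brass balls stand out of its sides to 26 mm across, 9.5 mm below the top.
- cradle_mid (a point): Centre of the loose charging cradle (smooth plastic, 0.25 to 0.5 kg), 25 mm above its underside. Own x to its back, y to its left, z up. It starts on the board, short of the rails, a little askew. Black foot plate 120 (x) x 124 (y) x 6 mm, centred here; on its front half only (x -60 to 0 mm) a grey cup, 124 mm wide and 50 mm high.
- cup_front (a point): Centre of the cup's upright front face (cradle's x = -60 mm), 20 mm above the cradle's underside; the face is 124 mm wide and at least 36 mm high. Cradle's axes: pushing here along x slides the cradle backwards. Sliding it takes about 1 to 2 N, and up to about 8 N to turn it square against a rail.
- cup_end (a point): Point on the cup's upright right end face (cradle's x = -12, y = -62 mm; the centre of mass is at x = -24), 20 mm above its underside; the face runs from x = -60 to 0 mm and is 50 mm high. Cradle's axes: pushing here along y slides the cradle to its left.
- cradle_slot (a point): Point in the slot of the foot's back half where the stud stands when the cradle is home (cradle's x = 34, y = 0), at the top of the 6 mm foot plate. The slot is 32 mm wide, runs 39 mm in from the back edge, where it is open and flared. The cup's back wall is 34 mm in front of this point.
- cradle_corner (a point): Back left corner of the cradle's foot plate, at its underside (cradle's x = 60, y = 62 mm), cradle's axes. It meets the rail corner when the cradle is home.
- cap_mid (a point): Centre of the orange hold-down cap, 18 mm above its underside. A hollow knob 36 mm high, about 40 g, standing mouth down on the table: grip 36 mm in diameter, flat top, flange 46 mm in diameter and 4 mm thick at the bottom. z up; alike from every side. Its mouth narrows to a 21 mm lip and slips over the stud's dome from up to 4 mm off.
- catch0 (a joint): One of the stud's four sprung balls, how far it is pushed in (0 to 4 mm, in m). The cap's lip meets the balls with the cap's flange 12 mm above the foot plate and its centre 10 mm above the stud's top. About 9 to 15 N push it past them; then the force drops and the cap snaps down onto the foot plate, its centre 2 mm below the stud's top, the balls out again.
- notes: block of sticky notes, yellow, pink and green, 76 x 76 x 30 mm; origin under its centre
- mug: blue mug, 80 mm wide, 95 mm high, handle on its own +y side; origin under its centre
- stapler: red stapler, 135 x 34 x 58 mm, long along its own x; origin under its centre
- calculator: grey desk calculator, 105 (own x) x 150 x 18 mm; origin under its centre
- scanner: the black hand-held barcode scanner lying on its side, about 145 x 180 x 50 mm, head along its own x with the dark red window at +x, handle towards its own -y; origin under the head
- tape: black weighted tape dispenser, 150 x 60 x 84 mm, long along its own x; origin under its centre
- pencup: dark steel pen cup, 76 mm wide, 100 mm high, with pens standing out to 175 mm; origin under its centre
Not all that is in view belongs to the job. Several things look just like the part that bears cap_mid: the one meant starts farthest to the robot's right. What is shaped like the part that bears cradle_mid but brown is not meant.

How it is judged:
By the outcome, as a careful person would: the job done as asked, in the order asked, and still so for the second after the job is handed in, while the arm keeps its last pose, push and grip.
It also fails if it takes over 72 s, if anything falls off the work surface, if the arm or the gripper's body presses on something with over 40 N, if the wrist force passes 120 N, or if a joint passes its speed limit or range.

## Working session

There is one attempt and no reset: what is moved stays moved. The work goes in short steps, Python scripts to look and compute and a shell command to move; the robot and the scene stay as the last step left them, time stands still between calls to the robot, and variables do not carry over. Pictures are saved under pics/ and viewed, about 8 in all and at most 12, crops included, and the job is handed in when it is done.

```bash
mkdir -p pics; cat > h.py <<'E'
import numpy as np, cv2
from workcell import sensors, snapshot, workorder
def snap(n,f=None):
    s=snapshot(n)
    if f: cv2.imwrite(f'pics/{f}.png',s['image'])
    np.save(f'{n}.npy',s,allow_pickle=True); return s
def load(n): return np.load(f'{n}.npy',allow_pickle=True).item()
def K(s):
    f=192/np.tan(np.radians(s['fov_y'])/2); return np.array([[f,0,s['cx']],[0,f,s['cy']],[0,0,1.]])
def ray(s,uv):
    p=cv2.undistortPoints(np.array(uv,float).reshape(-1,1,2),K(s),np.array(s['distortion'],float)).reshape(-1,2)
    M=np.array(s['world_to_cam']);R=M[:3,:3]
    d=np.c_[p[:,0],-p[:,1],-np.ones(len(p))]@R
    return -R.T@M[:3,3],d/np.linalg.norm(d,axis=1)[:,None]
def onz(s,uv,z):
    o,d=ray(s,uv); return o+d*((z-o[2])/d[:,2])[:,None]
def proj(s,P):
    M=np.array(s['world_to_cam']);c=np.atleast_2d(P)@M[:3,:3].T+M[:3,3]
    c=c*[1,-1,-1]
    return cv2.projectPoints(c,np.zeros(3),np.zeros(3),K(s),np.array(s['distortion'],float))[0].reshape(-1,2)
def tri(views):
    A=np.zeros((3,3));b=np.zeros(3)
    for s,uv in views:
        o,d=ray(s,[uv]);Q=np.eye(3)-np.outer(d[0],d[0]);A+=Q;b+=Q@o
    return np.linalg.solve(A,b)
E
python3 - <<'E'
from h import *
np.set_printoptions(precision=3,suppress=True)
st=sensors.read_state();print(st['tcp_rot'],st['tool_pos'],st['ft_force'],st['clock'])
a=[snap(n,n) for n in('scene','top','wrist')]
for s in a: print(s['fov_y'],s['distortion'],ray(s,[[256,192]]))
cv2.imwrite('pics/a.png',cv2.resize(np.vstack([a[0]['image'],a[1]['image']]),None,fx=.78,fy=.78))
E
```

```text
[[ 0.373 -0.    -0.928]
 [ 0.928 -0.001  0.373]
 [-0.001 -1.    -0.   ]] [232.714 579.652 204.838] [-0.402 -0.426  0.228] 0.0
52.68353849993831 [-0.124  0.     0.     0.     0.   ] (array([1062.559, -495.117,  800.56 ]), array([[-0.529,  0.493, -0.691]]))
45.11382935702799 [-0.118  0.     0.     0.     0.   ] (array([ 312.46 ,  -16.374, 1367.786]), array([[ 0.133,  0.016, -0.991]]))
70.85202790703906 [-0.055  0.     0.     0.     0.   ] (array([169.636, 605.821, 385.665]), array([[ 0.219, -0.096, -0.971]]))
```

View pics/scene.png

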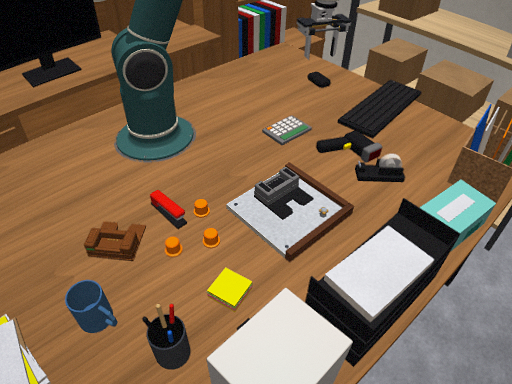

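View pics/top.png

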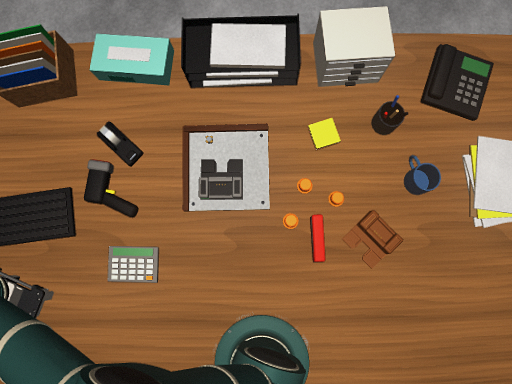

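The scene view shows the white board with two rails and the grey and black cradle on it, with its slot facing the back rail. Three orange caps are at top-view pixels (305,186), (336,199) and (290,221). The one meant is (336,199): it is farthest right in the top picture, which makes its y the smallest, so it is farthest to the robot's right. Next I'll measure and make an enlarged crop to confirm.

```bash
python3 - <<'E'
from h import *
np.set_printoptions(precision=1,suppress=True)
def cc(m,amin):
    n,l,st,c=cv2.connectedComponentsWithStats(m.astype(np.uint8)*255)
    return [(c[i],st[i]) for i in range(1,n) if st[i][4]>amin]
T=load('top');S=load('scene')
for s in(T,S):
    h=cv2.cvtColor(s['image'],cv2.COLOR_BGR2HSV)
    m=(h[...,0]>8)&(h[...,0]<20)&(h[...,1]>220)&(h[...,2]>170)
    for c,st in cc(m,40): print('orange',c,st,onz(s,[c],22))
t=T['image'][115:220,175:350]
cv2.imwrite('pics/tc.png',cv2.resize(t,None,fx=4.5,fy=4.5,interpolation=cv2.INTER_CUBIC))
s=S['image'][155:265,150:360]
cv2.imwrite('pics/sc.png',cv2.resize(s,None,fx=3.8,fy=3.8,interpolation=cv2.INTER_CUBIC))
E
```

```text
orange [200.3 203.1] [194 199  13   9  93] [[397.1 -88.3  22. ]]
orange [201.5 213.2] [194 208  16   9  42] [[ 430.9 -108.9   22. ]]
orange [210.1 233. ] [204 228  14  11 117] [[ 503.2 -134.2   22. ]]
orange [171.7 241.9] [165 237  14  11 121] [[ 461.9 -227.4   22. ]]
orange [211.  242.8] [203 237  17  11  51] [[ 530.8 -152.5   22. ]]
orange [173.8 251.8] [165 244  17  13  56] [[ 492.2 -241.1   22. ]]
```

View pics/tc.png

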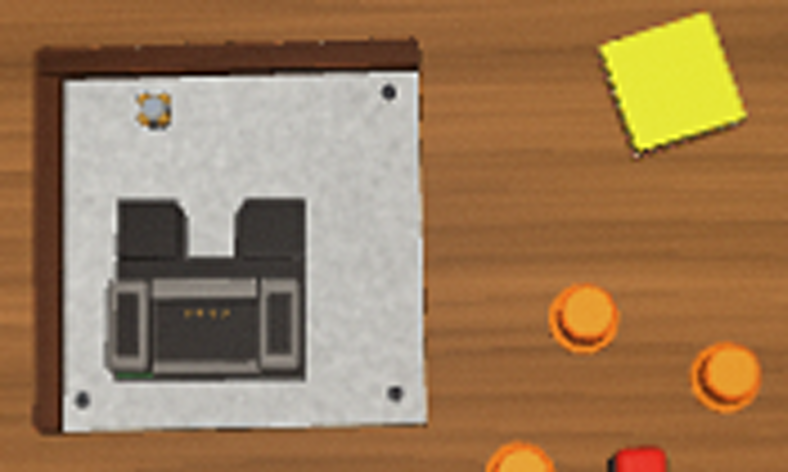

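View pics/sc.png

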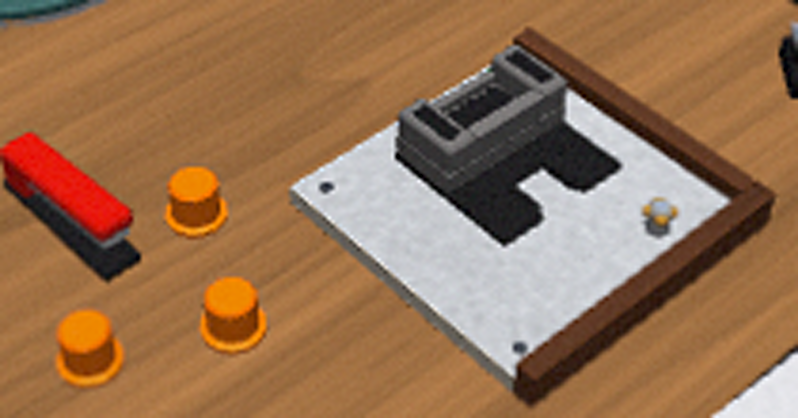

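The top crop shows the cradle's slot facing the stud at (153,110), the inner rail corner near (65,80), and the meant cap at (726,372). In the scene crop that cap is at (87,345), the one nearest the lower left. Now the numbers.

```bash
python3 - <<'E'
from h import *
np.set_printoptions(precision=1,suppress=True)
T=load('top');S=load('scene')
ct=lambda p:(np.array(p,float)+.5)/4.5-.5+[175,115]
cs=lambda p:(np.array(p,float)+.5)/3.8-.5+[150,155]
for n,p,z in [('corner',(65,80),18),('backrail end',(418,72),18),('siderail end',(62,432),18),('board -x-y',(427,426),18),('stud',(153,110),44),
 ('foot BL',(118,200),24),('foot BR',(304,199),24),('front bottom R',(304,381),24),('cup top FL',(113,372),68),('cap top',(730,368),36),('cap flange',(726,376),4)]:
    print(n,onz(T,[ct(p)],z)[0])
for n,p,z in [('foot BR',(505,242),24),('foot BL',(620,165),24),('stud',(660,206),44),('corner',(729,202),18),('cap top',(85,328),36)]:
    print('S',n,onz(S,[cs(p)],z)[0])
for n,a,b in [('stud',(153,110),(660,204)),('capTop',(730,368),(85,325)),('footBR',(304,199),(505,242)),('corner',(65,80),(729,202))]:
    print('tri',n,tri([(T,ct(a)),(S,cs(b))]))
E
```

```text
corner [679.1 204.3  18. ]
backrail end [678.7 -32.7  18. ]
siderail end [441.9 205.5  18. ]
board -x-y [441.4 -33.4  18. ]
stud [650.2 141.8  44. ]
foot BL [594.7 167.6  24. ]
foot BR [592.5  44.4  24. ]
front bottom R [471.8  46.1  24. ]
cup top FL [474.6 164.8  68. ]
cap top [ 473.2 -229.5   36. ]
cap flange [ 471.8 -231.8    4. ]
S foot BR [592.4  44.1  24. ]
S foot BL [594.2 164.8  24. ]
S stud [653.2 138.1  44. ]
S corner [670.7 201.9  18. ]
S cap top [ 470.6 -229.9   36. ]
tri stud [650.7 142.   41.5]
tri capTop [ 472.3 -229.4   40.4]
tri footBR [592.4  44.3  24. ]
tri corner [675.1 200.8  23.1]
```

Top and scene agree: the stud is at about (652,142) and the cradle centre at about (532,106) with yaw about -1°. The meant cap is at about (472,-230), and tri gives its top at 40 mm. I'm moving first to the -y side of the cup's end face.

```bash
python3 -m handwheel '[[[-0.436,0,-0.4715,0,68.1,0],[-0.436,0,-0.4715,0,68.1,0],[-0.436,0,-0.4715,0,68.1,0],[-0.436,0,-0.4715,0,68.1,0],[-0.436,0,-0.4715,0,68.1,0],[-0.436,0,-0.4715,0,68.1,0],[-0.436,0,-0.4715,0,68.1,0],[-0.436,0,-0.4715,0,68.1,0]]]' 0.21 20
```

```text
clock: 0.95
tool_pos: [404.6, 216.6, 205.6]
tcp_rot: [[1.0, 0.0, 0.006], [-0.006, 0.0, 1.0], [0.0, -1.0, 0.0]]
ft_force: [0.8, 1.0, 0.7]
gripper_width: 33.6
```

```bash
python3 -m handwheel '[[[0.100,0,-0.222,0,0,0],[0.100,0,-0.222,0,0,0],[0.100,0,-0.222,0,0,0],[0.100,0,-0.222,0,0,0],[0.100,0,-0.222,0,0,0],[0.100,0,-0.222,0,0,0],[0.100,0,-0.222,0,0,0],[0.100,0,-0.222,0,0,0]]]'
python3 - <<'E'
from h import *
s=snap('wrist','w1');print(sensors.read_state()['tool_pos'],sensors.read_state()['joint_pos'],ray(s,[[256,192]]))
E
```

```text
clock: 1.75
tool_pos: [503.9, -2.4, 205.3]
tcp_rot: [[1.0, -0.001, -0.002], [0.002, 0.0, 1.0], [-0.001, -1.0, 0.0]]
ft_force: [-0.2, 1.1, 0.2]
gripper_width: 19.6
[503.95228342  -2.16073827 205.37356031] [-0.5436644   0.22262816  0.56104185  1.92507078 -0.13768696  1.03167965
  0.07948255] (array([503.83680276,  66.19688085, 386.07462572]), array([[-0.00719263, -0.2384155 , -0.97113661]]))
```

View pics/w1.png

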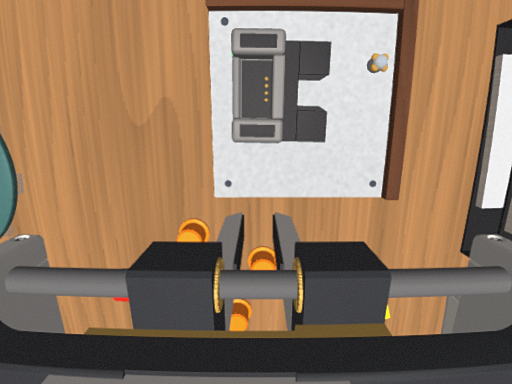

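The wrist view shows the cradle and stud clearly: stud (378,62), foot back corners (330,42) and (326,141), rail corner near (397,10).

```bash
python3 - <<'E'
from h import *
np.set_printoptions(precision=1,suppress=True)
s=load('wrist');T=load('top')
for n,p,z in [('corner',(398,10),18),('stud',(379,61),44),('BL',(330.5,42),24),('BR',(326.5,141),24),('board -y back',(384.5,197),18),('board -x-y',(215,197),18)]: print(n,onz(s,[p],z)[0])
ct=lambda p:(np.array(p,float)+.5)/4.5-.5+[175,115]
print(tri([(T,ct((153,110))),(s,(379,61))]),tri([(T,ct((304,199))),(s,(326.5,141))]))
E
```

```text
corner [679.  211.1  18. ]
stud [648.2 143.6  44. ]
BL [593.6 169.2  24. ]
BR [594.7  47.2  24. ]
board -y back [684.6 -31.2  18. ]
board -x-y [443.2 -31.6  18. ]
[650.4 143.4  40.4] [597.4  45.8   7.7]
```

```bash
python3 -m handwheel '[[[0.004,0.05,0.016,0,0,0],[0.004,0.09,0.016,0,0,0],[0.004,0.13,0.016,0,0,0],[0.004,0.16,0.016,0,0,0],[0.004,0.171,0.016,0,0,0],[0.004,0.171,0.016,0,0,0]]]'; python3 -m handwheel '[[[0,0,0.005,0,0,0],[0,0,0.010,0,0,0],[0,0,0.015,0,0,0],[0,0,0.02,0,0,0],[0,0,0.024,0,0,0],[0,0,0.028,0,0,0],[0,0,0.032,0,0,0],[0,0,0.032,0,0,0]]]'
```

```text
clock: 2.4
tool_pos: [507.6, 13.1, 33.9]
tcp_rot: [[1.0, -0.002, -0.001], [0.001, -0.0, 1.0], [-0.002, -1.0, -0.0]]
ft_force: [1.0, 0.2, 0.0]
gripper_width: 19.8
clock: 3.2
tool_pos: [508.3, 45.2, 34.5]
tcp_rot: [[1.0, -0.0, -0.001], [0.001, 0.0, 1.0], [-0.0, -1.0, 0.0]]
ft_force: [-0.2, -0.2, -0.5]
gripper_width: 19.6
```

```bash
python3 -m handwheel '[[[0,0,0.004,0,0,0],[0,0,0.008,0,0,0],[0,0,0.012,0,0,0],[0,0,0.016,0,0,0],[0,0,0.018,0,0,0],[0,0,0.020,0,0,0],[0,0,0.022,0,0,0],[0,0,0.022,0,0,0]]]'
python3 - <<'E'
from h import *
s=snap('top','t2')
cv2.imwrite('pics/tc2.png',cv2.resize(s['image'][115:220,175:280],None,fx=5.5,fy=5.5,interpolation=cv2.INTER_CUBIC))
E
```

```text
clock: 4.0
tool_pos: [508.2, 66.9, 34.4]
tcp_rot: [[1.0, -0.0, -0.001], [0.001, 0.0, 1.0], [-0.0, -1.0, 0.0]]
ft_force: [0.6, 0.3, 0.4]
gripper_width: 19.7
```

View pics/tc2.png

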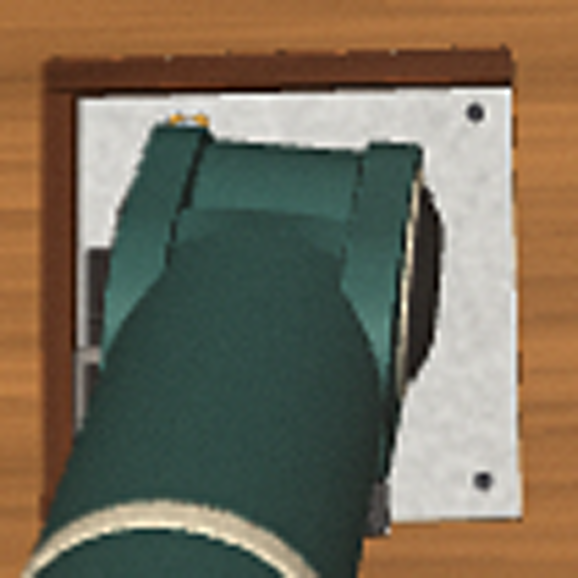

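The arm hides most of the board, but the cup's left end is now close to the side rail at column 78. I'll push on until the force shows contact.

```bash
python3 -m handwheel '[[[0,0,0.002,0,0,0],[0,0,0.004,0,0,0],[0,0,0.004,0,0,0],[0,0,0.004,0,0,0]]]';for i in 1 2 3; do python3 -m handwheel '[[[0,0,0.001,0,0,0],[0,0,0.002,0,0,0],[0,0,0.002,0,0,0]]]' | grep -E 'pos|force'; done
```

```text
clock: 4.45
tool_pos: [508.3, 70.8, 34.5]
tcp_rot: [[1.0, 0.0, -0.001], [0.001, 0.0, 1.0], [0.0, -1.0, 0.0]]
ft_force: [-0.1, 0.0, 0.3]
gripper_width: 20.0
tool_pos: [508.4, 71.7, 34.5]
ft_force: [0.7, -6.0, 0.6]
tool_pos: [508.4, 71.7, 34.5]
ft_force: [-0.3, -17.3, 3.4]
tool_pos: [508.4, 71.8, 34.6]
ft_force: [-1.1, -29.1, 6.2]
```

```bash
python3 -m handwheel '[[[0,0,-0.025,0,0,0],[0,-0.05,-0.03,0,0,0],[0,-0.1,-0.03,0,0,0],[-0.03,-0.1,0,0,-8,0],[-0.05,-0.1,0.03,0,-16,0],[-0.074,-0.1,0.06,0,-24,0],[-0.074,-0.1,0.065,0,-32,0],[-0.074,-0.1,0.065,0,-40,0]]]' 0.6; python3 -m handwheel '[[[0,0,0,0,-8,0],[0,0,0,0,-16,0],[0,0,0,0,-24,0],[0,0,0,0,-32,0],[0,0,0,0,-40,0],[0,0,0,0,-48,0],[0,0,0,0,-50,0],[0,0,0,0,-50,0]]]'
python3 - <<'E'
from h import *
s=snap('wrist','w2');snap('scene','s2')
print(sensors.read_state()['joint_pos'])
E
```

```text
clock: 6.15
tool_pos: [433.6, 143.2, 134.7]
tcp_rot: [[0.76, 0.0, -0.65], [0.65, 0.001, 0.76], [0.001, -1.0, 0.0]]
ft_force: [1.0, -0.1, -0.5]
gripper_width: 56.0
clock: 6.95
tool_pos: [434.2, 141.5, 134.5]
tcp_rot: [[-0.001, -0.0, -1.0], [1.0, 0.0, -0.001], [0.0, -1.0, 0.0]]
ft_force: [0.3, -0.2, -0.3]
gripper_width: 56.1
[-0.60401605  0.21142228  0.24787623  2.09420981 -0.06895641  0.84342978
  1.25411717]
```

View pics/w2.png

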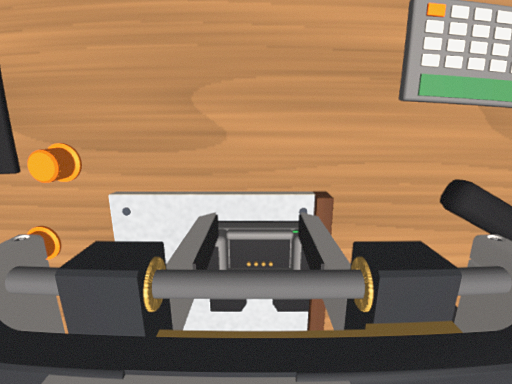

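The wrist camera now looks back toward the robot. The cup lies ahead between the fingers, centred near column 262, with its left end near the side rail at column 313. Descending and pushing along +x.

```bash
python3 -m handwheel '[[[0,0.05,0,0,0,0],[0,0.1,0,0,0,0],[0,0.1,0,0,0,0],[0,0.1,-0.01,0,0,0],[0,0.1,-0.02,0,0,0],[0,0.1,-0.026,0,0,0],[0,0.1,-0.032,0,0,0],[0,0.1,-0.038,0,0,0]]]'; python3 -m handwheel '[[[0,0,-0.006,0,0,0],[0,0,-0.012,0,0,0],[0,0,-0.018,0,0,0],[0,0,-0.024,0,0,0],[0,0,-0.03,0,0,0],[0,0,-0.036,0,0,0],[0,0,-0.042,0,0,0],[0,0,-0.042,0,0,0]]]'
python3 - <<'E'
from h import *
s=snap('top','t3')
cv2.imwrite('pics/tc3.png',cv2.resize(s['image'][115:220,175:280],None,fx=5.5,fy=5.5,interpolation=cv2.INTER_CUBIC))
E
```

```text
clock: 7.85
tool_pos: [473.0, 141.8, 35.3]
tcp_rot: [[-0.0, 0.001, -1.0], [1.0, 0.001, -0.0], [0.001, -1.0, -0.001]]
ft_force: [-2.2, -0.3, 1.0]
gripper_width: 56.3
clock: 8.65
tool_pos: [515.2, 141.5, 34.5]
tcp_rot: [[-0.0, 0.001, -1.0], [1.0, -0.0, -0.0], [-0.0, -1.0, -0.001]]
ft_force: [-0.5, 0.6, -0.2]
gripper_width: 56.4
```

View pics/tc3.png

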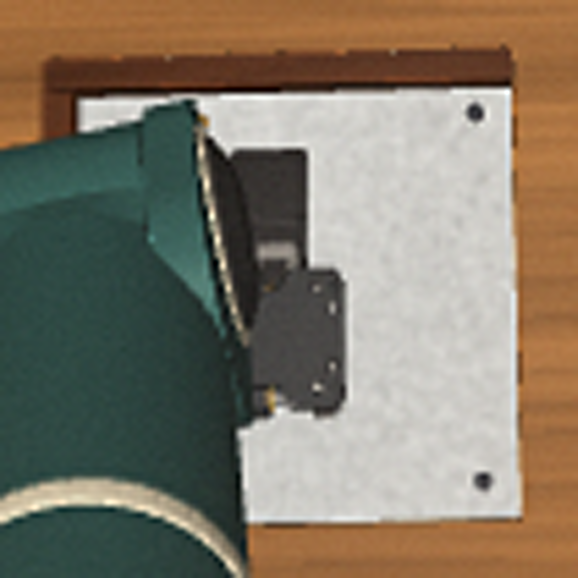

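The foot's back right corner at (307,150) follows the push. Checking its y, then pushing on slowly to the back rail.

```bash
python3 -c "
from h import *
s=load('top')
for p in [(307,150),(307,255)]: print(onz(s,[(np.array(p)+.5)/5.5-.5+[175,115]],24))"
python3 -m handwheel '[[[0,0,-0.006,0,0,0],[0,0,-0.012,0,0,0],[0,0,-0.018,0,0,0],[0,0,-0.023,0,0,0],[0,0,-0.027,0,0,0],[0,0,-0.030,0,0,0],[0,0,-0.030,0,0,0]]]'
```

```text
[[645.04286108  78.8765556   24.        ]]
[[586.89955989  79.41154117  24.        ]]
clock: 9.4
tool_pos: [544.7, 141.5, 34.5]
tcp_rot: [[-0.0, 0.0, -1.0], [1.0, -0.0, -0.0], [-0.0, -1.0, -0.0]]
ft_force: [0.1, -0.7, 0.5]
gripper_width: 56.6
```

```bash
for i in 1 2 3 4 5 6; do python3 -m handwheel '[[[0,0,-0.001,0,0,0],[0,0,-0.002,0,0,0],[0,0,-0.002,0,0,0]]]' | grep -E 'pos|force';done
```

```text
tool_pos: [546.2, 141.6, 34.5]
ft_force: [-0.7, -0.6, -0.3]
tool_pos: [548.4, 141.6, 34.5]
ft_force: [-0.1, -0.2, -1.0]
tool_pos: [548.4, 141.6, 34.0]
ft_force: [-11.7, -0.4, 6.2]
tool_pos: [548.4, 141.5, 33.5]
ft_force: [-23.9, -0.1, 11.6]
tool_pos: [548.4, 141.6, 33.0]
ft_force: [-34.7, 0.1, 16.4]
tool_pos: [548.4, 141.6, 32.5]
ft_force: [-46.4, -0.2, 21.1]
```

The force rises at TCP x = 548.4 with no further motion, so the cradle is against the back rail. I'll back off and look before re-seating it sideways.

```bash
python3 -m handwheel '[[[0,0,0.02,0,0,0],[0,-0.03,0.04,0,0,0],[0,-0.08,0.04,0,0,0],[-0.02,-0.1,0.03,0,8,0],[-0.06,-0.1,0.0,0,16,0],[-0.1,-0.1,-0.035,0,24,0],[-0.135,-0.1,-0.039,0,32,0],[-0.135,-0.1,-0.039,0,40,0]]]' 0.21; python3 -m handwheel '[[[0,0,0,0,8,0],[0,0,0,0,16,0],[0,0,0,0,24,0],[0,0,0,0,32,0],[0,0,0,0,40,0],[0,0,0,0,48,0],[0,0,0,0,50,0],[0,0,0,0,50,0]]]'
python3 - <<'E'
from h import *
s=snap('wrist');t=snap('scene')
a=cv2.resize(s['image'][0:240,170:490],None,fx=1.8,fy=1.8,interpolation=cv2.INTER_CUBIC)
cv2.imwrite('pics/w4.png',a)
E
```

```text
clock: 12.0
tool_pos: [596.3, 0.4, 134.8]
tcp_rot: [[0.652, 0.001, -0.758], [0.758, -0.003, 0.652], [-0.001, -1.0, -0.003]]
ft_force: [-0.4, 0.5, -0.2]
gripper_width: 19.7
clock: 12.8
tool_pos: [595.5, 6.7, 134.5]
tcp_rot: [[1.0, 0.0, -0.0], [0.0, -0.0, 1.0], [0.0, -1.0, -0.0]]
ft_force: [-0.9, 0.3, 1.7]
gripper_width: 19.5
```

View pics/w4.png

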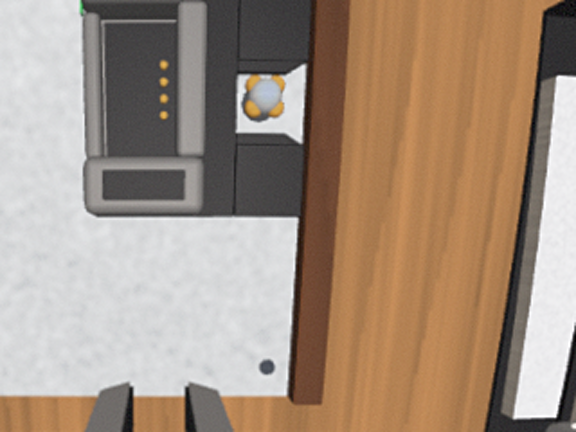

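The stud stands in the slot at (264,95), and the foot's back edge is flush with the back rail (columns 303–308). Now re-seating sideways.

```bash
python3 -m handwheel '[[[0,0.04,0.03,0,0,0],[0,0.08,0.04,0,0,0],[0,0.1,0.04,0,0,0],[0,0.1,0.046,0,0,0],[0,0.1,0.052,0,0,0],[0,0.1,0.057,0,0,0],[0,0.1,0.060,0,0,0],[0,0.1,0.060,0,0,0]]]'; for i in 1 2 3 4 ; do python3 -m handwheel '[[[0,0,0.001,0,0,0],[0,0,0.002,0,0,0],[0,0,0.002,0,0,0]]]' | grep -E 'pos|force';done
```

```text
clock: 13.7
tool_pos: [595.7, 67.4, 35.3]
tcp_rot: [[1.0, 0.001, -0.001], [0.001, 0.001, 1.0], [0.001, -1.0, 0.001]]
ft_force: [0.7, 0.4, -0.0]
gripper_width: 19.7
tool_pos: [595.3, 68.6, 34.5]
ft_force: [-0.5, -0.4, -0.4]
tool_pos: [595.3, 70.8, 34.4]
ft_force: [-0.4, 0.3, -0.3]
tool_pos: [595.3, 71.7, 34.5]
ft_force: [-0.1, -4.6, -0.4]
tool_pos: [595.3, 71.8, 34.5]
ft_force: [-1.0, -13.1, 1.6]
```

Sideways it is home: TCP y = 71.7, the same contact as before. With the half finger width that puts the stud at about (650.4,141.7), and the top camera says (650.2,141.8). Moving over to the cap, turning the jaws along world y so the fingers clear the rail and cup at the stud.

```bash
python3 -m handwheel '[[[0,0,-0.03,0,0,0],[0,-0.05,-0.035,0,0,0],[0,-0.1,-0.04,0,0,0],[-0.02,-0.13,-0.08,0,-8,0],[-0.04,-0.13,-0.12,0,-16,0],[-0.06,-0.13,-0.16,0,-24,0],[-0.08,-0.13,-0.2,0,-32,0],[-0.1,-0.13,-0.24,0,-40,0]]]' 0.75
python3 - <<'E'
from h import *
np.set_printoptions(precision=1,suppress=True)
s=snap('top','t5')
h=cv2.cvtColor(cv2.imread('pics/top.png'),cv2.COLOR_BGR2HSV)
m=((h[...,0]>8)&(h[...,0]<20)&(h[...,1]>235)).astype(np.uint8)
for nm,mm in(('all',m),('top',m*(h[...,2]>225))):
    q=np.zeros_like(mm);q[185:215,322:350]=mm[185:215,322:350]
    c=max(cv2.findContours(q,0,1)[0],key=cv2.contourArea);(u,v),r=cv2.minEnclosingCircle(c)
    M=cv2.moments(c);g=(M['m10']/M['m00'],M['m01']/M['m00'])
    print(nm,u,v,r,g,onz(s,[g],36 if nm=='top' else 10))
E
```

```text
clock: 15.7
tool_pos: [494.5, -166.6, 164.8]
tcp_rot: [[0.762, 0.001, -0.647], [0.647, 0.0, 0.762], [0.001, -1.0, -0.0]]
ft_force: [1.3, -0.5, -0.4]
gripper_width: 70.5Traceback (most recent call last):
  File "<stdin>", line 8, in <module>
ValueError: max() iterable argument is empty
```

```bash
python3 -m handwheel '[[[-0.03,0,-0.017,0,-8,0],[-0.0575,0,-0.034,0,-16,0],[-0.0575,0,-0.034,0,-24,0],[-0.0575,0,-0.034,0,-32,0],[-0.0575,0,-0.034,0,-40,0],[-0.0575,0,-0.034,0,-48,0],[-0.0575,0,-0.034,0,-50,0],[-0.0575,0,-0.034,0,-50,0]]]'
python3 - <<'E'
from h import *
np.set_printoptions(precision=1,suppress=True)
s=snap('wrist','w6');t=load('top')
for nm,S,img,(a,b,c_,d) in(('top',t,cv2.imread('pics/top.png'),(185,215,322,350)),('wrist',s,s['image'],(180,384,180,330))):
    h=cv2.cvtColor(img,cv2.COLOR_BGR2HSV)
    m=((h[...,0]>8)&(h[...,0]<22)&(h[...,1]>210)&(h[...,2]>130)).astype(np.uint8)
    q=np.zeros_like(m);q[a:b,c_:d]=m[a:b,c_:d]
    for c in cv2.findContours(q,0,1)[0]:
        if cv2.contourArea(c)>40:
            (u,v),r=cv2.minEnclosingCircle(c);print(nm,u,v,r,cv2.boundingRect(c),onz(S,[(u,v)],10))
cv2.imwrite('pics/w6.png',s['image'])
E
```

```text
clock: 16.55
tool_pos: [473.4, -228.2, 164.6]
tcp_rot: [[0.0, 0.0, -1.0], [1.0, 0.0, 0.0], [0.0, -1.0, -0.0]]
ft_force: [-0.2, -0.1, -0.0]
gripper_width: 70.2
top 335.83612060546875 198.39915466308594 7.634696960449219 (329, 191, 15, 15) [[ 470.4 -230.5   10. ]]
wrist 319.5 202.0 12.419842720031738 (310, 194, 20, 20) [[ 501.3 -147.6   10. ]]
```

View pics/w6.png

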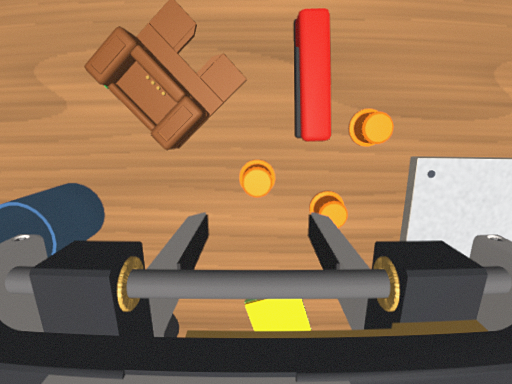

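The wrist view shows the meant cap alone between the fingers, flange centre near (257,178) and top near (257,182). The other caps are at (328,210) and (372,127), and the mug's edge reaches (104,215).

```bash
python3 - <<'E'
from h import *
np.set_printoptions(precision=1,suppress=True)
s=load('wrist');t=load('top');img=cv2.imread('pics/w6.png')
h=cv2.cvtColor(img,cv2.COLOR_BGR2HSV)
m=((h[...,0]>8)&(h[...,0]<22)&(h[...,1]>210)&(h[...,2]>130)).astype(np.uint8)
q=np.zeros_like(m);q[150:205,230:285]=m[150:205,230:285]
for c in cv2.findContours(q,0,1)[0]:
    if cv2.contourArea(c)>40:print(cv2.minEnclosingCircle(c),cv2.boundingRect(c))
print('flange',onz(s,[(257.2,178)],4),'top',onz(s,[(257.2,182)],36))
ct=lambda p:(np.array(p,float)+.5)/4.5-.5+[175,115]
print('tri top',tri([(t,ct((730,368))),(s,(257.2,182))]))
print('mug',onz(s,[(104,215)],95))
E
```

```text
((257.0852966308594, 178.5117645263672), 17.575441360473633) (240, 162, 34, 34)
flange [[ 470.9 -228.3    4. ]] top [[ 469.5 -228.2   36. ]]
tri top [ 471.9 -229.1   32.5]
mug [[ 490.5 -380.5   95. ]]
```

```bash
python3 -m handwheel '[[[0,0.04,0.002,0,0,0],[0,0.08,0.002,0,0,0],[-0.001,0.12,0.002,0,0,0],[-0.001,0.145,0.002,0,0,0],[-0.001,0.157,0.002,0,0,0],[-0.001,0.157,0.002,0,0,0]]]'; python3 -m handwheel '[[[0,0,0,0,0,0],[0,0,0,0,0,0],[0,0,0,0,0,0],[0,0,0,0,0,0],[0,0,0,0,0,0],[0,0,0,0,0,0],[0,0,0,0,0,0]]]' 0 50; python3 -m handwheel '[[[0,-0.04,0,0,0,0],[0,-0.08,0,0,0,0],[0,-0.12,0,0,0,0],[0,-0.12,0,0,0,0]]]'
```

```text
clock: 17.2
tool_pos: [470.6, -229.2, 6.6]
tcp_rot: [[0.001, -0.002, -1.0], [1.0, 0.0, 0.001], [0.0, -1.0, 0.002]]
ft_force: [0.2, -0.1, 0.3]
gripper_width: 70.4
clock: 17.9
tool_pos: [471.5, -229.4, 7.9]
tcp_rot: [[-0.0, 0.001, -1.0], [1.0, -0.0, -0.0], [-0.0, -1.0, -0.001]]
ft_force: [-1.9, 1.6, 8.0]
gripper_width: 35.1
clock: 18.3
tool_pos: [473.4, -230.4, 132.2]
tcp_rot: [[0.0, 0.007, -1.0], [1.0, -0.002, 0.0], [-0.002, -1.0, -0.007]]
ft_force: [-0.3, -0.5, -1.4]
gripper_width: 35.4
```

```bash
python3 -m handwheel '[[[0.04,0,-0.02,0,0,0],[0.085,0,-0.041,0,0,0],[0.13,0,-0.063,0,0,0],[0.175,0,-0.084,0,0,0],[0.22,0,-0.106,0,0,0],[0.265,0,-0.128,0,0,0],[0.31,0,-0.15,0,0,0],[0.345,0,-0.166,0,0,0]]]'; python3 -m handwheel '[[[0.015,0,-0.007,0,0,0],[0.026,0,-0.013,0,0,0],[0.026,0,-0.013,0,0,0],[0.026,0,-0.013,0,0,0]]]'
python3 - <<'E'
from h import *
np.set_printoptions(precision=1,suppress=True)
st=sensors.read_state();print(st['tool_pos'],st['joint_pos'])
s=snap('scene');t=snap('top')
P=np.array([[650.4,141.7,44],[650.4,141.7,24]])
print(proj(s,P),proj(s,[st['tool_pos']]))
x,y=proj(s,P)[0].astype(int)
cv2.imwrite('pics/s7.png',cv2.resize(s['image'][y-70:y+50,x-90:x+70],None,fx=5,fy=5,interpolation=cv2.INTER_CUBIC));print(x-90,y-70)
E
```

```text
clock: 19.1
tool_pos: [637.7, 119.0, 126.9]
tcp_rot: [[-0.002, -0.0, -1.0], [1.0, 0.0, -0.002], [0.0, -1.0, 0.0]]
ft_force: [-0.1, -0.1, -0.5]
gripper_width: 35.2
clock: 19.5
tool_pos: [650.0, 140.0, 127.4]
tcp_rot: [[0.001, -0.0, -1.0], [1.0, -0.001, 0.001], [-0.001, -1.0, 0.0]]
ft_force: [-0.8, 0.1, -0.9]
gripper_width: 35.1
[650.  140.  127.4] [-0.5  0.6  0.3  1.6 -0.2  1.   1.5]
[[323.4 207.7]
 [322.4 212.7]] [[327.2 185.4]]
233 137
```

View pics/s7.png

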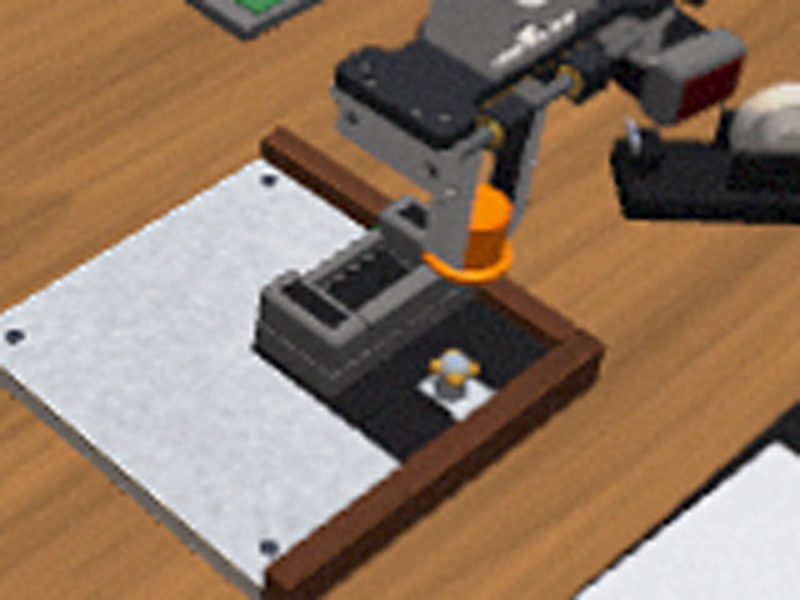

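The scene crop shows the cradle flush in the corner, the stud in the slot at (455,360), and the cap upright in the grip with its flange centred near (468,254). Comparing the cap's offset with the tool.

```bash
python3 - <<'E'
from h import *
np.set_printoptions(precision=1,suppress=True)
s=load('scene');img=s['image']
h=cv2.cvtColor(img,cv2.COLOR_BGR2HSV)
m=((h[...,0]>8)&(h[...,0]<22)&(h[...,1]>200)&(h[...,2]>60)).astype(np.uint8)
q=np.zeros_like(m);q[165:197,312:345]=m[165:197,312:345]
ys,xs=np.nonzero(q);print(xs.min(),xs.max(),ys.min(),ys.max())
a=np.linspace(0,2*np.pi,60)
ring=lambda c,r,z:proj(s,np.c_[c[0]+r*np.cos(a),c[1]+r*np.sin(a),np.full(60,z)])
for z in (119,120,121):
  R=ring((650,140),23,z);print(z,R.min(0),R.max(0))
R=ring((650,140),18,157);print('top',R.min(0),R.max(0))
print('px/mm',proj(s,[[651,140,120],[650,141,120]])-proj(s,[[650,140,120]]))
E
```

```text
318 334 174 195
119 [317.9 181.8] [335.7 193.9]
120 [317.9 181.5] [335.7 193.6]
121 [318.  181.2] [335.8 193.3]
top [321.7 172.1] [336.  181.5]
px/mm [[ 0.3  0.2]
 [ 0.2 -0.2]]
```

```bash
python3 -m handwheel '[[[0.0017,0.03,-0.0004,0,0,0],[0.0017,0.055,-0.0004,0,0,0],[0.0017,0.07,-0.0004,0,0,0],[0.0017,0.07,-0.0004,0,0,0]]]' - 60; for i in 1 2 3 4; do python3 -m handwheel '[[[0,0.0015,0,0,0,0],[0,0.003,0,0,0,0],[0,0.003,0,0,0,0]]]' | grep -E 'pos|force|width';done
```

```text
clock: 20.0
tool_pos: [649.5, 142.3, 55.8]
tcp_rot: [[0.001, -0.003, -1.0], [1.0, -0.001, 0.001], [-0.001, -1.0, 0.003]]
ft_force: [0.1, -0.6, -0.3]
gripper_width: 34.9
tool_pos: [651.0, 143.4, 55.3]
ft_force: [0.2, -0.2, 0.1]
gripper_width: 34.7
tool_pos: [650.5, 143.4, 51.4]
ft_force: [0.1, 0.4, -0.0]
gripper_width: 35.3
tool_pos: [650.5, 143.3, 48.2]
ft_force: [-0.8, -0.5, -0.2]
gripper_width: 34.9
tool_pos: [650.6, 143.4, 45.3]
ft_force: [0.4, -0.9, -0.6]
gripper_width: 35.1
```

No side force with the cap's rim already below the stud's top, so it is over the dome. Pressing on to the catches.

```bash
for i in 1 2 3 4 5; do python3 -m handwheel '[[[0,0.001,0,0,0,0],[0,0.002,0,0,0,0],[0,0.002,0,0,0,0]]]' | grep -E 'pos|force|width';done
```

```text
tool_pos: [651.7, 143.4, 44.2]
ft_force: [2.6, 0.4, 4.4]
gripper_width: 34.6
tool_pos: [652.2, 143.4, 42.9]
ft_force: [2.5, 0.2, 10.0]
gripper_width: 34.8
tool_pos: [652.0, 143.4, 40.6]
ft_force: [3.7, 1.3, 6.1]
gripper_width: 34.7
tool_pos: [651.4, 143.3, 37.7]
ft_force: [7.3, 0.7, -2.6]
gripper_width: 34.8
tool_pos: [651.2, 143.3, 35.1]
ft_force: [9.0, 0.1, -10.2]
gripper_width: 34.9
```

The force peaked at 10 N and dropped, so it is past the catches. Pressing on to the foot plate.

```bash
for i in 1 2 3 4 5; do python3 -m handwheel '[[[0,0.001,-0.0003,0,0,0],[0,0.002,-0.0003,0,0,0],[0,0.002,-0.0003,0,0,0]]]' | grep -E 'pos|force|width';done
```

```text
tool_pos: [651.2, 143.2, 32.7]
ft_force: [8.5, 0.8, -11.8]
gripper_width: 34.9
tool_pos: [651.7, 143.3, 32.0]
ft_force: [2.1, -1.3, 5.6]
gripper_width: 35.2
tool_pos: [652.1, 143.3, 31.8]
ft_force: [-11.2, -2.9, 33.6]
gripper_width: 34.7
tool_pos: [652.8, 143.3, 31.7]
ft_force: [-20.6, -4.8, 59.5]
gripper_width: 34.4
tool_pos: [654.5, 143.4, 30.0]
ft_force: [-12.2, -2.8, 55.2]
gripper_width: 34.7
```

Down on the foot at tip z = 31.8 as predicted. I'm easing the press to a moderate level and checking.

```bash
python3 -m handwheel '[[[0,-0.0015,0.0015,0,0,0],[0,-0.0015,0.0015,0,0,0],[0,-0.0015,0.0015,0,0,0],[0,-0.0015,0.0015,0,0,0]]]'
python3 - <<'E'
from h import *
s=snap('scene');x,y=233,137
a=cv2.resize(s['image'][y+20:y+110,x+30:x+130],None,fx=5.5,fy=5.5,interpolation=cv2.INTER_CUBIC)
cv2.imwrite('pics/s8.png',a)
E
```

```text
clock: 24.6
tool_pos: [653.2, 143.5, 30.2]
tcp_rot: [[0.0, 0.006, -1.0], [1.0, 0.001, 0.0], [0.001, -1.0, -0.006]]
ft_force: [-0.5, -1.5, 33.1]
gripper_width: 34.8
```

View pics/s8.png

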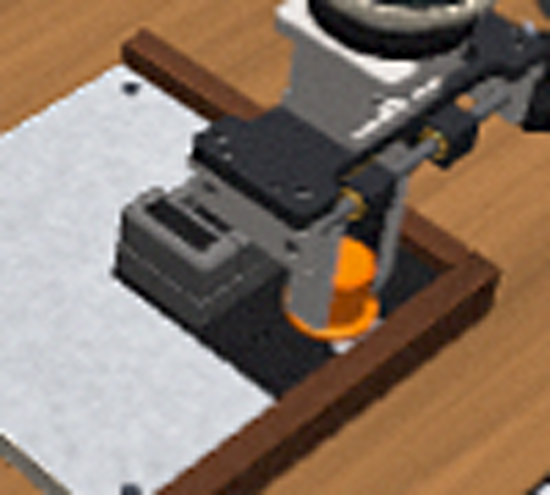

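The cap's flange at (332,310) sits on the black foot and the cradle is still square to both rails. One steady-hold check, then hand in.

```bash
python3 -m handwheel '[[[0,0,0,0,0,0],[0,0,0,0,0,0],[0,0,0,0,0,0],[0,0,0,0,0,0],[0,0,0,0,0,0]]]'; python3 -c "
from workcell import workorder,sensors
workorder.sign_off();print(sensors.read_state()['ft_force'])"
```

```text
clock: 25.15
tool_pos: [653.2, 143.5, 30.2]
tcp_rot: [[0.0, 0.006, -1.0], [1.0, 0.001, 0.0], [0.001, -1.0, -0.006]]
ft_force: [0.2, -1.8, 32.8]
gripper_width: 34.9
the job is handed in; nothing more can be done
the job is handed in; nothing more can be done
```

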